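Shut and latch the bead kiln

TASK

The bench kiln is loaded but its door stands ajar. Shut the door: lift the latch bar by its handle, ease the door home against the soft fibre seal, and let the bar drop over the keeper's tooth to the bottom of its notch so that it holds the door shut. Press only as hard as it needs: never force the door or the bar, and leave everything else on the table where it is.

Things in the scene. Friction and masses are not known exactly. Their poses are not given: they have to be found in the camera images.
- kiln: Bench kiln, grey steel box on four feet: 260 deep (its x), 300 wide (its y), 240 high, fixed. Origin at the centre of its underside, z up; mouth and door face its own -x. The door's upright hinge axis is at x -166, y -145. Door 240 wide, 30 thick, z 35 to 225; at door angle 0 its free edge is at y +105 and its front face at x -181
- door (a joint): Door angle, rad: about 0 when latched (-0.05 to 0.05, by how the collar is packed), grows as the free edge swings out to the kiln's -x (positive about upward z). Slight friction: the open door stays where it is left
- latch_bar (a joint): Angle of the latch bar about its pivot, rad: 0 level, on the notch floor; positive with the handle lifted (about the kiln's +x at door 0). Range -0.10 (hanging on its stop while the door is open) to 0.38. About 0.15 when lying on top of the tooth; it must be above that to pass. It falls by its own weight (0.25 kg) unless the seal's push pinches it on the tooth
- handle (a point): Middle of the latch handle: level round dark wooden rod, 16 across, 74 long, end knob 22 across, standing out from the bar square to the door. The point is on the rod's axis, 54 out from the door's face, 69 out from the hinge axis and 220 from it along the door. It is 75 along the bar from the pivot, which is 145 from the hinge axis, z 190. At both joints 0 its axes are the kiln's
- notch (a point): Middle of the keeper's notch floor as drawn (kiln x -188, y 115, z 178), axes as the kiln's. The keeper is a dark steel hook bracket 14 wide beside the door's free edge: in front of the notch stands a square tooth 10 thick, 16 high, rear face 3 in front of this point. Keeper and seal sit on a hand-packed collar, together up to 12 further in or out than this point shows: feel for it
- seal_line (a point): Front face of the springy white fibre seal as drawn, on the latch side (up to 12 in or out, with the keeper). It pushes back about 5 N per mm. Pressing the handle squarely towards the kiln with 6 to 15 N (it differs) brings the bar just past the tooth; 16 to 18 N is always enough; more than about 21 N damages the seal. It springs the door out again if let go before the bar is down
- door_panel: Grey insulated door panel 240 x 190 x 30. Origin in the panel's middle (130 along the door from the hinge axis, z 130); its y runs along the door to the free edge, its -x is the outward normal
- bar_nose: Free end of the flat steel latch bar (24 high, 6 thick): the nose that crosses the keeper, 105 to 139 from the pivot. Origin on the pivot, its y along the bar. It bends if pushed on the keeper with more than 21 N
- kiln_shelf: Bystander: white ceramic slab 120 x 100 x 12 lying on top of the kiln; origin under its centre
- mandrel_block: Bystander: wooden block 90 x 40 x 30 with four upright steel rods tipped with beads, 80 high, on the table in front of the kiln; origin under its centre
- bead_jar: Bystander: glass jar 56 across, 75 high, beside the kiln's latch side; origin under its centre
- painted_pot: Bystander: painted pot 74 across, 68 high; origin under its centre
- glass_sheet: Bystander: glass sheet 200 x 100 x 6 with beads on it; origin under its centre
- mouse: Bystander: black cordless computer mouse 95 x 54 x 28; origin under its centre
- scissors: Bystander: scissors lying flat, 150 long; origin at the screw
- book: Bystander: red book 130 x 190 x 22 lying flat; origin under its centre

How it is judged:
On the way:
1. the latch bar is held up above the keeper's tooth with the door pushed to (door under 0.08 rad, bar above 0.14 rad) (value of joint latch_bar above 0.14 rad and value of joint door below 0.08 rad), for 0.1 s.
At the end, for the whole second after the job is handed in: The door is shut (angle within -0.065 to 0.065 rad) and still, the latch bar lies at the bottom of the keeper's notch (angle within -0.04 to 0.035 rad) and still, and its nose holds the door against the push of the seal (at least 2 N on the keeper) (value of joint door between -0.065 and 0.065 rad and value of joint latch_bar between -0.04 and 0.035 rad and velocity of joint door between -0.02 and 0.02 rad/s and velocity of joint latch_bar between -0.02 and 0.02 rad/s and contact force between bar_nose and anything else above 2 N); the robot touches nothing.
It fails at once if the door is pressed on its seal, or rammed, with more than 20 N (about 21 N at the handle) (contact force between door_panel and anything else above 20 N).
It fails at once if the nose of the bar is pushed on the keeper with more than 21 N (contact force between bar_nose and anything else above 21 N).
It fails at once if a bystander is moved by more than 20 mm (distance of any of kiln_shelf, mandrel_block, bead_jar, painted_pot, glass_sheet, mouse, scissors, book from where it was at the start of the episode above 0.02 m).
It also fails if it takes over 72 s, if anything falls off the work surface, if the arm or the gripper's body presses on something with over 40 N, if the wrist force passes 120 N, or if a joint passes its speed limit or range.

ROBOT

A 6-joint arm with a two-finger parallel gripper is mounted at the origin on the work surface. World frame = base frame: x ahead of the robot, y to its left, z up, the work surface at z = 0. Lengths are in m, angles in rad, forces in N, time in s.
With the tool pointing down it reaches from about 0.275 to 0.725 m from the base axis. Payload 5.6 kg.
Tool frame: the origin (TCP) lies on the centre line of the jaws, within the pads' length; the fingertips stand 22 mm ahead of it and the grasp point (between the pads) lies 3 mm ahead of it; x points along the fingers, y is the direction in which the jaws open and shut, and the axes are right-handed (so a half turn about x gives the same grasp; the last joint's range is limited). The gripper opens to 85 mm and grips with 20 to 120 N. Pads are 22 mm wide; open, the fingers measure 114 mm over their backs; the gripper's body (76 mm by 85 mm) begins 54 mm behind the grasp point. The pads swing forward as they close: fully open they stand 13 mm farther back than shut.
Start: joints at [1.518, 0.255, 0.108, 0, -1.424, -0.285], TCP at [0.182, 0.519, 0.253] pointing down, gripper open.
Joint ranges: [-2.95, 2.95], [-1.21, 1.97], [-1.09, 1.5], [-2.87, 1.71], [-2.94, -0.07], [-3.05, 3.05]. Speed limits (rad/s): [2.57, 2.57, 3.14, 3.14, 3.14, 3.14].

INTERFACE

Orientations are given as a unit quaternion [w, x, y, z].
In Python, from bench import robot, get_image, camera_info gives the robot as it stands. The module is installed in compiled form; this text tells all that it offers.
- The arm moves only by the tool carry_out, never from a script. Its argument "rows" is a list of rows, each a list of 7 numbers: the finger opening in mm, from 0 to 85.4, then the shift along the world's x, y, z in mm, then the turn, a rotation vector about the world's x, y, z in degrees. In form: [[grip, tx, ty, tz, ax, ay, az], ...]. A call has 1 to 10 rows; each row shifts and turns the commanded pose from where the row before left it; what a row does not reach is not made up. A row lasts 1/12 s, in which the tool goes at most 41.7 mm and 7.16 degrees, less where a joint would pass 70% of its speed; a pose out of reach is approached as far as the arm can. A call with a gripper value outside its range is refused whole. The fingers move at their own pace and stop on an object; "squeeze" is the grip in N (left out, the last holds). Time passes only in rows, so rows that do not move let the fingers close. It gives the time, the measured TCP pose, the force and the opening at its end, in the units of the state.
- robot.get_state(): the state, without advancing time (a new reading comes with each control period).
- get_image(name): name is "side" or "top" or "wrist"; returns the picture (384x512x3 uint8, blue, green, red); there is no depth.
- camera_info(name): a dict with "fx", "fy", "cx", "cy" (pixels), "cam_to_world" (4x4, takes a point from camera to world coordinates). Camera axes: x right, y up, looking along -z (the intrinsics and any distortion apply to the point x, -y, -z); pixel columns grow to the right and rows downward; lengths in m; the calibration is good to about 2 mm. A picture is of the moment at which its call begins: read the wrist's pose just before it. camera_info takes no time and is no camera call; for the wrist camera it gives the pose at the moment of the call.
- robot.close_job(): hands the job in, once; it reports no verdict.
The state is a dict: "time": time; "joints": joint angles; "dq": joint speeds; "joint_efforts": joint torques, N m; "ee_pos": TCP position; "orientation": TCP orientation; "contact_force": force on the tool from outside, world axes, zero at the start; "torque": the same for the moment, N m; "opening": finger opening in m.
Only numpy, scipy, OpenCV 4.12 (cv2) and the standard library are available. Lean on these libraries where they do the work, as an engineer would, in place of code of your own. Each camera call takes 0.05 s, during which the arm holds its last target. There are 200 camera calls.

## Working session

There is one attempt and no reset: what is moved stays moved. The work goes in short steps, Python scripts to look and compute and a tool call to move; the robot and the scene stay as the last step left them, time stands still between calls to the robot, and variables do not carry over. Pictures are saved under pics/ and viewed, about 8 in all and at most 12, crops included, and the job is handed in when it is done.

Besides the shell and the picture viewer there is one more tool, called after "Call:" as name([rows], argument=value, ...), one row to a line, values as JSON. carry_out: Moves the arm, as the interface text tells. Its arguments: {"type":"object","properties":{"rows":{"type":"array"},"squeeze":{"type":"number"}},"required":["rows"]}

```bash
mkdir -p pics; python3 - <<'E'
from bench import robot,get_image,camera_info
import cv2,numpy as np
for n in("side","top"):
    cv2.imwrite(f"pics/{n}0.png",get_image(n)); i=camera_info(n); print(n,{k:np.round(v,3).tolist() if k=="cam_to_world" else v for k,v in i.items()})
s=robot.get_state();print(s)
E
```

```text
side {'fx': 414.00367435806703, 'fy': 414.00367435806703, 'cx': 252.65594481925967, 'cy': 192.59906536383562, 'cam_to_world': [[0.968, 0.172, -0.18, 0.312], [-0.249, 0.684, -0.685, -1.122], [0.006, 0.708, 0.706, 1.213], [0.0, 0.0, 0.0, 1.0]]}
top {'fx': 376.0749175606703, 'fy': 376.0749175606703, 'cx': 257.441140394093, 'cy': 193.89563634883044, 'cam_to_world': [[0.029, 0.996, -0.08, 0.458], [-0.999, 0.03, 0.018, -0.075], [0.02, 0.079, 0.997, 1.435], [0.0, 0.0, 0.0, 1.0]]}
{'time': 0.1, 'joints': array([ 1.51759087e+00,  2.55701746e-01,  1.07159638e-01, -4.14827317e-04,
       -1.42387902e+00, -2.84610726e-01]), 'dq': array([ 0.00130109, -0.00080237,  0.00294414,  0.00177771, -0.00089469,
       -0.00125291]), 'joint_efforts': array([-3.77073360e-03, -3.87601590e+01,  2.38477188e+01,  5.37806690e+00,
       -3.75843403e-03,  4.70155200e-06]), 'ee_pos': array([0.18209595, 0.5185719 , 0.25249014]), 'orientation': array([ 0.11830283, -0.69696223,  0.11947755,  0.69711779]), 'contact_force': array([-0.31098775, -0.02422862,  0.36629373]), 'torque': array([-0.04401449, -0.00757037, -0.04556176]), 'opening': 0.08508518541563517}
```

View pics/side0.png

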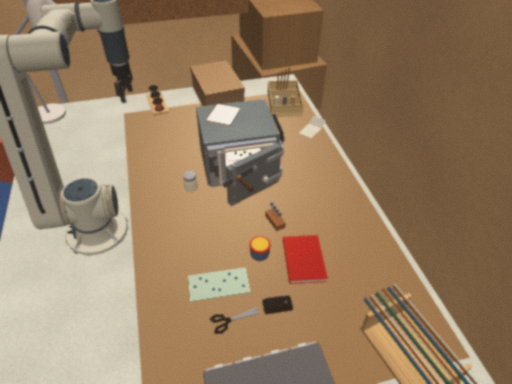

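View pics/top0.png

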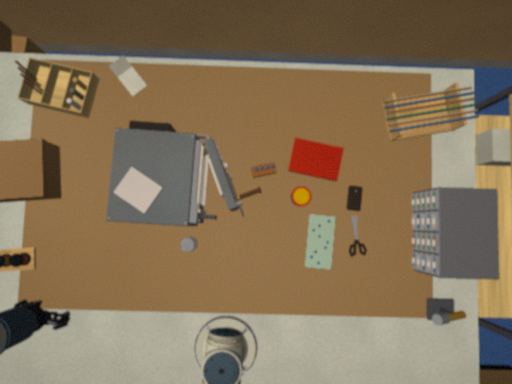

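Top view: the kiln's roof is at px x 108–200, y 127–225. The door swings out to the right (world -y), hinged at the far side, with its handle near (250,192). Side view shows the same. Enlarging both.

```bash
cat > h.py <<'E'
import numpy as np,cv2
from bench import robot,get_image,camera_info
def onplane(n,uv,z,info=None):
    i=info or camera_info(n);T=np.array(i["cam_to_world"])
    d=T[:3,:3]@np.array([(uv[0]-i["cx"])/i["fx"],-(uv[1]-i["cy"])/i["fy"],-1]);o=T[:3,3]
    return o+d*(z-o[2])/d[2]
def proj(n,p,info=None):
    i=info or camera_info(n);T=np.array(i["cam_to_world"])
    c=T[:3,:3].T@(np.array(p)-T[:3,3]);return np.array([i["cx"]+i["fx"]*c[0]/-c[2],i["cy"]-i["fy"]*c[1]/-c[2]])
E
python3 - <<'E'
import cv2,numpy as np
a=cv2.imread("pics/top0.png")[115:240,100:280];b=cv2.imread("pics/side0.png")[95:215,170:320]
a=cv2.resize(a,None,fx=4.4,fy=4.4,interpolation=cv2.INTER_CUBIC);cv2.imwrite("pics/topc.png",a)
t=cv2.imread("pics/top0.png")
roi=t[120:232,100:205].astype(int);hsv=cv2.cvtColor(t,cv2.COLOR_BGR2HSV)
m=np.zeros(t.shape[:2],np.uint8);m[125:230,102:197]=(hsv[125:230,102:197,1]<70).astype(np.uint8)*255
m=cv2.morphologyEx(m,cv2.MORPH_OPEN,np.ones((13,13)))
c=max(cv2.findContours(m,0,1)[0],key=cv2.contourArea);r=cv2.minAreaRect(c);print(r,cv2.boxPoints(r))
from h import *
for p in cv2.boxPoints(r):print(onplane("top",p,.24))
E
```

```text
((153.38575744628906, 175.8993377685547), (89.7078857421875, 95.0827407836914), 2.726310968399048) [[106.32127 221.25342]
 [110.84389 126.27829]
 [200.45024 130.54526]
 [195.92763 225.52039]]
[0.45226107 0.37668693 0.24      ]
[0.75614058 0.38067875 0.24      ]
[0.75196415 0.09365101 0.24      ]
[0.44700965 0.09540967 0.24      ]
```

View pics/topc.png

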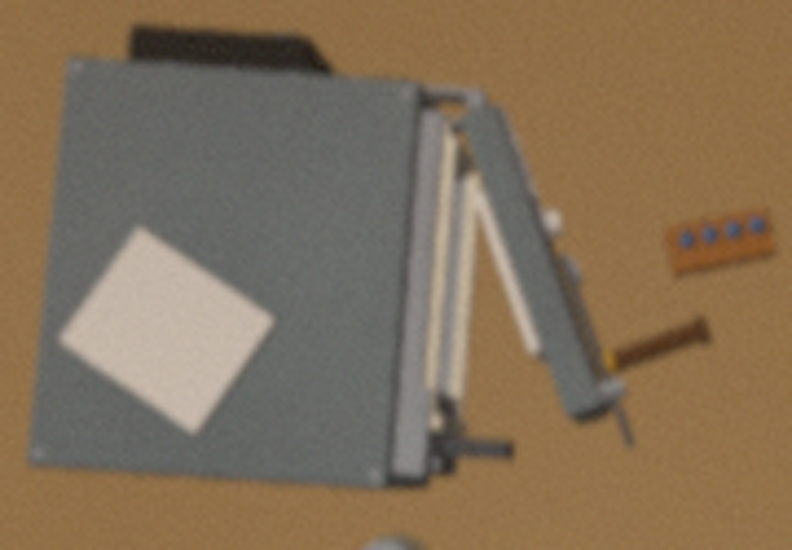

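```bash
cat >> h.py <<'E'
def cr(x,y): return (100+(x+.5)/4.4-.5,115+(y+.5)/4.4-.5)
E
python3 - <<'E'
from h import *
W=np.array([onplane("top",cr(*p),.24) for p in[(68,60),(30,464),(385,487),(417,86)]])
# kiln local: TL=(+130,-150) BL=(+130,+150) BR=(-130,150) TR=(-130,-150)
L=np.array([(130,-150),(130,150),(-130,150),(-130,-150)])/1e3
print(W.round(4)); print([np.linalg.norm(W[i]-W[(i+1)%4]).round(4) for i in range(4)])
c=W[:,:2].mean(0);A=L;B=W[:,:2]-c
yaw=np.arctan2((A[:,0]*B[:,1]-A[:,1]*B[:,0]).sum(),(A*B).sum());print("yaw",yaw,np.degrees(yaw),c)
R=np.array([[np.cos(yaw),-np.sin(yaw)],[np.sin(yaw),np.cos(yaw)]])
f=lambda x,y:c+R@np.array([x,y])/1e3
print("resid",(B-A@R.T).round(4).tolist())
print("hinge",f(-166,-145),"notch",f(-188,115))
inv=lambda p:(R.T@(p[:2]-c)*1e3).round(1)
for nm,p,z in[("root",(612,360),.183),("tip",(705,328),.183),("door corner out",(607,412),.225),("door corner in",(570,412),.225),("hingetop",(480,95),.225),("keeper tip",(510,450),.194)]:
    q=onplane("top",cr(*p),z);print(nm,q.round(4),"kiln",inv(q))
for a in (.2,.25,.3,.35,.4,.45):
    r=lambda x,y:f(-166+x*np.cos(a)-y*np.sin(a),-145+x*np.sin(a)+y*np.cos(a))
    print(a,[((proj("top",[*r(x,220),.183])-[100,115])*4.4).round().tolist() for x in(-32,-69,-106)],r(-69,220))
E
```

```text
[[0.7502 0.3669 0.24  ]
 [0.456  0.3766 0.24  ]
 [0.4469 0.1231 0.24  ]
 [0.7395 0.1126 0.24  ]]
[np.float64(0.2944), np.float64(0.2536), np.float64(0.2928), np.float64(0.2545)]
yaw 1.5344247407079736 87.91606162302257 [0.59814194 0.24479449]
resid [[-0.0026, -0.0024], [0.003, -0.0036], [0.0034, 0.0028], [-0.0038, 0.0032]]
hinge [0.73700969 0.07363157] notch [0.47638165 0.06110064]
root [ 0.5472 -0.0346  0.183 ] kiln [-281.    40.8]
tip [ 0.5737 -0.1043  0.183 ] kiln [-349.8   11.7]
door corner out [ 0.506  -0.0335  0.225 ] kiln [-281.5   82. ]
door corner in [ 0.5052 -0.0065  0.225 ] kiln [-254.5   83.8]
hingetop [0.7378 0.0682 0.225 ] kiln [-171.4 -146. ]
keeper tip [0.4767 0.039  0.194 ] kiln [-210.1  113.9]
0.2 [[555.0, 386.0], [604.0, 379.0], [652.0, 373.0]] [ 0.53118834 -0.03028461]
0.25 [[569.0, 381.0], [618.0, 372.0], [666.0, 364.0]] [ 0.53663921 -0.04044152]
0.3 [[583.0, 376.0], [631.0, 365.0], [678.0, 354.0]] [ 0.5425909  -0.05031331]
0.35 [[597.0, 370.0], [644.0, 357.0], [691.0, 343.0]] [ 0.54902853 -0.0598753 ]
0.4 [[610.0, 364.0], [656.0, 348.0], [702.0, 332.0]] [ 0.55593602 -0.0691036 ]
0.45 [[623.0, 357.0], [668.0, 339.0], [713.0, 321.0]] [ 0.5632961  -0.07797512]
```

Top crop: handle root is at crop (612,360), its knob at (705,328) and the keeper at (510,450). This fits a kiln yaw of about 88° and a door angle of about 0.40 rad, with the handle near (0.556,-0.069,0.183). I'll work out the tool turn and go above it.

```bash
cat >> h.py <<'E'
from scipy.spatial.transform import Rotation as Ro
YAW=1.5344;C=np.array([.59814,.24479])
def k2w(x,y):
    c,s=np.cos(YAW),np.sin(YAW);return C+np.array([c*x-s*y,s*x+c*y])/1e3
def handle(a,b,x=-69):
    l=145+75*np.cos(b);return np.array([*k2w(-166+x*np.cos(a)-l*np.sin(a),-145+x*np.sin(a)+l*np.cos(a)),.19+.075*np.sin(b)])
def tool():
    s=robot.get_state();q=s["orientation"];return s,s["ee_pos"],Ro.from_quat([*q[1:],q[0]]).as_matrix()
E
python3 - <<'E'
from h import *
s,p,R=tool();print(R.round(3))
d=np.array([-np.sin(YAW+.4),np.cos(YAW+.4)]) # door direction
ty=np.degrees(np.arctan2(R[1,1],R[0,1]));dy=np.degrees(np.arctan2(d[1],d[0]));print(ty,dy,(dy-ty+180)%360-180, (dy-ty)%180)
print((handle(.4,-.1)-p)*1e3)
E
```

```text
[[-0.    -0.331 -0.943]
 [-0.002 -0.943  0.331]
 [-1.     0.002 -0.   ]]
-109.35894325743605 -159.16704410989354 -49.80810085245747 130.19189914754253
[ 374.18055841 -587.54569359  -69.97764532]
```

Call:
carry_out([
  [85,0,0,37,0,0,0],
  [85,0,0,37,0,0,0],
  [85,0,0,37,0,0,0],
  [85,0,0,37,0,0,0],
  [85,17,-27,0,0,0,-2.5],
  [85,17,-27,0,0,0,-2.5],
  [85,17,-27,0,0,0,-2.5],
  [85,17,-27,0,0,0,-2.5],
  [85,17,-27,0,0,0,-2.5],
  [85,17,-27,0,0,0,-2.5],
])

```text
time: 0.93
ee_pos: [0.2846, 0.3554, 0.401]
orientation: [0.209, -0.675, 0.21, 0.675]
contact_force: [0.8, 0.1, 0.9]
opening: 0.0846
```

Call:
carry_out([
  [85,17,-27,0,0,0,-2.5],
  [85,17,-27,0,0,0,-2.5],
  [85,17,-27,0,0,0,-2.5],
  [85,17,-27,0,0,0,-2.5],
  [85,17,-27,0,0,0,-2.5],
  [85,17,-27,0,0,0,-2.5],
  [85,17,-27,0,0,0,-2.5],
  [85,17,-27,0,0,0,-2.5],
  [85,17,-27,0,0,0,-2.5],
  [85,17,-27,0,0,0,-2.5],
])

```text
time: 1.77
ee_pos: [0.4546, 0.0854, 0.401]
orientation: [0.351, -0.614, 0.351, 0.614]
contact_force: [0.8, -0.3, 0.0]
opening: 0.0855
```

Call:
carry_out([
  [85,17,-27,0,0,0,0],
  [85,17,-21,0,0,0,0],
  [85,0,0,-30,0,0,0],
  [85,0,0,-30,0,0,0],
  [85,0,0,0,0,0,0],
  [85,0,0,0,0,0,0],
])

```text
time: 2.27
ee_pos: [0.4875, 0.0384, 0.3404]
orientation: [0.349, -0.614, 0.351, 0.615]
contact_force: [-0.5, -0.3, 1.0]
opening: 0.085
```

```bash
python3 - <<'E'
from h import *
s,p,R=tool();i=camera_info("wrist");im=get_image("wrist");cv2.imwrite("pics/w1.png",im)
import pickle;pickle.dump(i,open("w1.pkl","wb"))
print(s["time"],p,np.degrees(np.arctan2(R[1,1],R[0,1])),s["contact_force"])
for x in(-32,-69,-106):print(x,proj("wrist",handle(.4,-.1,x),i))
print("hinge",proj("wrist",[*k2w(-166,-145),.225],i),"notch",proj("wrist",[*k2w(-188,115),.178],i))
cv2.imwrite("pics/w1.png",im)
E
```

```text
2.2667 [0.48749751 0.03844988 0.34039758] -149.36127758171716 [-0.53855048 -0.32065381  0.98447694]
-32 [246.67540484  80.24293434]
-69 [253.86214099  32.82835176]
-106 [261.6947821  -18.84759701]
hinge [-66.81588989  68.37314532] notch [257.16030344 206.63718658]
```

View pics/w1.png

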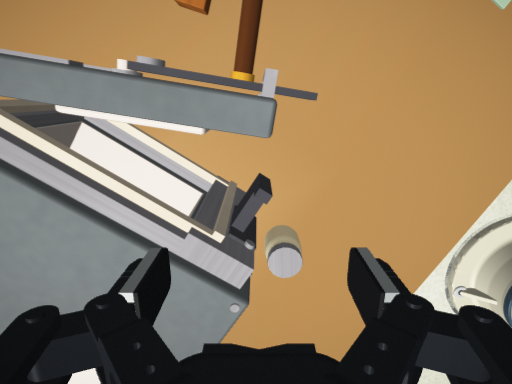

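Wrist view: the rod root is at (243,75) and the rod runs up to (255,0). The model predicts (247,80), and the keeper is about 4 px left of its predicted spot. So the model is within about 3 mm, and I'll shift it 3 mm towards the hinge. Now over the handle and down.

Call:
carry_out([
  [85,24,-35,0,0,0,-3.3],
  [85,24,-35,0,0,0,-3.3],
  [85,23,-35,0,0,0,-3.3],
  [85,0,0,-30,0,0,0],
  [85,0,0,-30,0,0,0],
  [85,0,0,-30,0,0,0],
  [85,0,0,-25,0,0,0],
  [85,0,0,-20,0,0,0],
  [85,0,0,-18,0,0,0],
  [85,0,0,0,0,0,0],
])

```text
time: 3.15
ee_pos: [0.5581, -0.0639, 0.1871]
orientation: [0.401, -0.581, 0.402, 0.583]
contact_force: [-1.8, 1.0, -0.3]
opening: 0.085
```

```bash
sed -i 's/C=np.array(\[.59814/C=np.array([.60114/' h.py; python3 - <<'E'
from h import *
s,p,R=tool();im=get_image("wrist");cv2.imwrite("pics/w2.png",im)
print(s["time"],p,np.degrees(np.arctan2(R[1,1],R[0,1])),s["contact_force"],handle(.4,-.1))
E
```

```text
3.15 [ 0.55812034 -0.06392626  0.18709083] -159.21583098729707 [-1.80290548  1.02576832 -0.33519927] [ 0.5592765  -0.06897379  0.18251249]
```

View pics/w2.png

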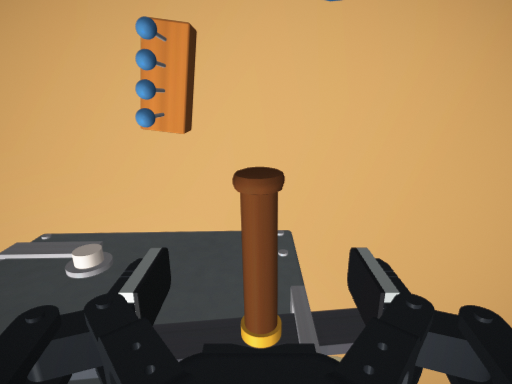

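The rod is centred between the jaws (x about 260, jaws at 170 and 350) and parallel to them. Closing now.

Call:
carry_out([
  [30,0,0,0,0,0,0],
  [16,0,0,0,0,0,0],
  [12,0,0,0,0,0,0],
  [10,0,0,0,0,0,0],
  [10,0,0,0,0,0,0],
  [10,0,0,0,0,0,0],
  [10,0,0,0,0,0,0],
  [10,0,0,0,0,0,0],
  [10,0,0,0,0,0,0],
  [10,0,0,0,0,0,0],
], squeeze=40)

```text
time: 4.03
ee_pos: [0.5581, -0.065, 0.1889]
orientation: [-0.402, 0.582, -0.402, -0.582]
contact_force: [-3.3, -0.5, 6.0]
opening: 0.0144
```

Call:
carry_out([
  [10,0,0,4,0,0,0],
  [10,0,0,4,0,0,0],
  [10,0,0,4,0,0,0],
  [10,0.6,0.2,4,0,0,0],
  [10,0.6,0.2,4,0,0,0],
  [10,0.6,0.2,4,0,0,0],
  [10,0.6,0.3,4,0,0,0],
  [10,0,0,0,0,0,0],
  [10,0,0,0,0,0,0],
])

```text
time: 4.78
ee_pos: [0.5599, -0.0645, 0.2169]
orientation: [0.401, -0.582, 0.403, 0.582]
contact_force: [-5.3, -2.2, -2.6]
opening: 0.0144
```

```bash
python3 - <<'E'
from h import *
s,p,R=tool();print(s["time"],p,np.degrees(np.arctan2(R[1,1],R[0,1])),s["contact_force"],s["torque"],s["opening"])
b=.28
# radial slack: actual grasp offset along the rod relative to the model handle at each angle
P=p-R[:,0]*-.003
h=np.array([*k2w(-166,-145)]);v=P[:2]-h
n=lambda a:np.array([-np.cos(YAW+a),-np.sin(YAW+a)]);t=lambda a:np.array([-np.sin(YAW+a),np.cos(YAW+a)])
print("hinge",h,"out/along at .4",v@n(.4),v@t(.4),"grasp z",P[2])
prev=None
for a in np.r_[np.linspace(.4,.04,19)]:
    q=h+n(a)*(v@n(.4))+t(a)*(v@t(.4))
    print(round(a,3),q.round(4),None if prev is None else ((q-prev)*1e3).round(1));prev=q
E
```

```text
4.7833 [ 0.55994326 -0.06451584  0.21693851] -159.26144124347906 [-5.26264558 -2.2314992  -2.5666757 ] [-0.90522692  2.0618746   0.21017675] 0.014410012852457474
hinge [0.74000351 0.07362364] out/along at .4 0.0650730748253799 0.21742220158215284 grasp z 0.21393851110763384
0.4 [ 0.5599 -0.0645] None
0.38 [ 0.5572 -0.0609] [-2.7  3.6]
0.36 [ 0.5546 -0.0572] [-2.7  3.7]
0.34 [ 0.552  -0.0535] [-2.6  3.7]
0.32 [ 0.5495 -0.0497] [-2.5  3.8]
0.3 [ 0.547  -0.0459] [-2.4  3.8]
0.28 [ 0.5447 -0.042 ] [-2.4  3.9]
0.26 [ 0.5424 -0.038 ] [-2.3  3.9]
0.24 [ 0.5402 -0.0341] [-2.2  4. ]
0.22 [ 0.5381 -0.0301] [-2.1  4. ]
0.2 [ 0.5361 -0.026 ] [-2.   4.1]
0.18 [ 0.5341 -0.0219] [-2.   4.1]
0.16 [ 0.5323 -0.0178] [-1.9  4.1]
0.14 [ 0.5305 -0.0136] [-1.8  4.2]
0.12 [ 0.5288 -0.0094] [-1.7  4.2]
0.1 [ 0.5272 -0.0051] [-1.6  4.2]
0.08 [ 0.5256 -0.0009] [-1.5  4.3]
0.06 [0.5242 0.0034] [-1.4  4.3]
0.04 [0.5228 0.0078] [-1.4  4.3]
```

Call:
carry_out([
  [10,-3,3.6,0,0,0,-1.15],
  [10,-2.8,3.7,0,0,0,-1.15],
  [10,-2.6,3.7,0,0,0,-1.15],
  [10,-2.5,3.8,0,0,0,-1.15],
  [10,-2.4,3.8,0,0,0,-1.15],
  [10,-2.4,3.9,0,0,0,-1.15],
  [10,-2.3,3.9,0,0,0,-1.15],
  [10,0,0,0,0,0,0],
])

```text
time: 5.45
ee_pos: [0.5419, -0.0372, 0.2168]
orientation: [0.442, -0.552, 0.442, 0.552]
contact_force: [-4.8, -1.3, -2.9]
opening: 0.0145
```

Call:
carry_out([
  [10,-2.2,4,0,0,0,-1.15],
  [10,-2.1,4,0,0,0,-1.15],
  [10,-2,4.1,0,0,0,-1.15],
  [10,-2,4.1,0,0,0,-1.15],
  [10,-1.9,4.1,0,0,0,-1.15],
  [10,-1.8,4.2,0,0,0,-1.15],
  [10,0,0,0,0,0,0],
  [10,0,0,0,0,0,0],
])

```text
time: 6.12
ee_pos: [0.5302, -0.0128, 0.2167]
orientation: [0.474, -0.525, 0.474, 0.525]
contact_force: [-6.2, -1.1, -2.1]
opening: 0.0144
```

```bash
python3 - <<'E'
from h import *
s,p,R=tool();i=camera_info("wrist");print(s["time"],p,np.degrees(np.arctan2(R[1,1],R[0,1])),s["contact_force"],s["torque"],s["opening"])
im=get_image("wrist");sd=get_image("side")[100:215,170:310]
cv2.imwrite("pics/m3.png",np.hstack([cv2.resize(im,(400,300)),cv2.resize(sd,(400,300),interpolation=cv2.INTER_CUBIC)]))
E
```

```text
6.1167 [ 0.53019632 -0.01281672  0.21674129] -174.17460771332526 [-6.17302721 -1.06089333 -2.09292784] [-0.34328647  1.91984348  0.16276623] 0.014432877907309974
```

View pics/m3.png

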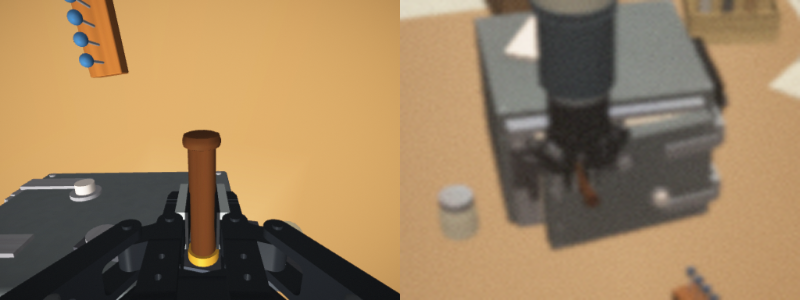

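The door follows, and the rod is still gripped just in front of its yellow ferrule. The -x pull is about 6 N, so I'll ease it by going a little further in -x, and creep in from here.

Call:
carry_out([
  [10,-2.2,4.2,0,0,0,-1.15],
  [10,-2,4.2,0,0,0,-1.15],
  [10,-1,2.1,0,0,0,-0.6],
  [10,-0.8,2.1,0,0,0,-0.6],
  [10,0,0,0,0,0,0],
  [10,0,0,0,0,0,0],
])

```text
time: 6.72
ee_pos: [0.5252, 0.0001, 0.2167]
orientation: [-0.49, 0.51, -0.489, -0.51]
contact_force: [0.2, -0.3, -3.9]
opening: 0.0142
```

Call:
carry_out([
  [10,-0.4,1,0,0,0,-0.3],
  [10,-0.4,1,0,0,0,-0.3],
  [10,0,0,0,0,0,0],
  [10,0,0,0,0,0,0],
])

```text
time: 7.05
ee_pos: [0.5245, 0.0021, 0.2166]
orientation: [-0.493, 0.508, -0.492, -0.507]
contact_force: [2.0, 1.8, -3.7]
opening: 0.0145
```

Call:
carry_out([
  [10,-0.1,1,0,0,0,-0.3],
  [10,-0.2,1,0,0,0,-0.3],
  [10,-0.2,1,0,0,0,-0.3],
  [10,0,0,0,0,0,0],
  [10,0,0,0,0,0,0],
])

```text
time: 7.47
ee_pos: [0.5235, 0.005, 0.2164]
orientation: [-0.497, 0.504, -0.496, -0.503]
contact_force: [1.8, 2.2, -3.8]
opening: 0.0143
```

Call:
carry_out([
  [10,-0.3,1,0,0,0,-0.3],
  [10,-0.3,1,0,0,0,-0.3],
  [10,0,0,0,0,0,0],
  [10,0,0,0,0,0,0],
])

```text
time: 7.8
ee_pos: [0.5229, 0.007, 0.2163]
orientation: [-0.499, 0.501, -0.499, -0.501]
contact_force: [2.8, 2.2, -2.8]
opening: 0.0145
```

Call:
carry_out([
  [10,-0.3,1,0,0,0,-0.3],
  [10,0,0,0,0,0,0],
  [10,0,0,0,0,0,0],
])

```text
time: 8.05
ee_pos: [0.5226, 0.0079, 0.2163]
orientation: [0.501, -0.5, 0.5, 0.5]
contact_force: [2.7, 1.9, -3.7]
opening: 0.0148
```

Call:
carry_out([
  [10,-0.3,1,0,0,0,-0.26],
  [10,-0.2,1,0,0,0,-0.26],
  [10,0,0,0,0,0,0],
  [10,0,0,0,0,0,0],
])

```text
time: 8.38
ee_pos: [0.522, 0.0099, 0.2163]
orientation: [0.503, -0.497, 0.503, 0.497]
contact_force: [3.6, 1.4, -3.3]
opening: 0.0147
```

Call:
carry_out([
  [10,-0.3,1,0,0,0,-0.26],
  [10,-0.2,1,0,0,0,-0.26],
  [10,0,0,0,0,0,0],
  [10,0,0,0,0,0,0],
])

```text
time: 8.72
ee_pos: [0.5215, 0.0118, 0.2163]
orientation: [0.505, -0.495, 0.505, 0.495]
contact_force: [2.9, 1.7, -3.1]
opening: 0.0144
```

Call:
carry_out([
  [10,-0.2,1,0,0,0,-0.26],
  [10,0,0,0,0,0,0],
  [10,0,0,0,0,0,0],
])

```text
time: 8.97
ee_pos: [0.5213, 0.0124, 0.2163]
orientation: [0.506, -0.494, 0.506, 0.494]
contact_force: [3.4, -0.8, -4.4]
opening: 0.0146
```

Call:
carry_out([
  [10,-0.1,1,0,0,0,-0.26],
  [10,0,0,0,0,0,0],
  [10,0,0,0,0,0,0],
  [10,0,0,0,0,0,0],
])

```text
time: 9.3
ee_pos: [0.5212, 0.0129, 0.2163]
orientation: [0.507, -0.493, 0.508, 0.492]
contact_force: [4.1, -2.4, -3.8]
opening: 0.0144
```

Call:
carry_out([
  [10,-0.1,1,0,0,0,-0.26],
  [10,0,0,0,0,0,0],
  [10,0,0,0,0,0,0],
  [10,0,0,0,0,0,0],
])

```text
time: 9.63
ee_pos: [0.5211, 0.0134, 0.2164]
orientation: [0.508, -0.492, 0.509, 0.491]
contact_force: [4.2, -5.2, -4.9]
opening: 0.0143
```

Call:
carry_out([
  [10,-0.1,1,0,0,0,-0.15],
  [10,-0.1,1,0,0,0,-0.15],
  [10,0,0,0,0,0,0],
  [10,0,0,0,0,0,0],
  [10,0,0,0,0,0,0],
])

```text
time: 10.05
ee_pos: [0.5208, 0.0142, 0.2164]
orientation: [0.508, -0.491, 0.511, 0.489]
contact_force: [4.7, -8.1, -4.9]
opening: 0.0144
```

Call:
carry_out([
  [10,-0.1,1,0,0,0,-0.15],
  [10,0,0,0,0,0,0],
  [10,0,0,0,0,0,0],
  [10,0,0,0,0,0,0],
])

```text
time: 10.38
ee_pos: [0.5208, 0.0146, 0.2165]
orientation: [0.509, -0.491, 0.512, 0.488]
contact_force: [6.0, -11.2, -4.4]
opening: 0.0148
```

Call:
carry_out([
  [10,0.5,1,0,0,0,-0.1],
  [10,0,0,0,0,0,0],
  [10,0,0,0,0,0,0],
  [10,0,0,0,0,0,0],
])

```text
time: 10.72
ee_pos: [0.5207, 0.0149, 0.2165]
orientation: [0.509, -0.49, 0.513, 0.487]
contact_force: [4.2, -13.1, -4.1]
opening: 0.0144
```

```bash
python3 - <<'E'
from h import *
for _ in range(4):
    get_image("side");s,p,R=tool();print(s["contact_force"].round(1),p.round(4),np.degrees(np.arctan2(R[1,1],R[0,1])).round(1))
E
```

```text
[  4.4 -12.6  -4.1] [0.5207 0.015  0.2165] 177.5
[  4.8 -12.3  -4.7] [0.5207 0.0149 0.2165] 177.5
[  4.2 -13.1  -4.7] [0.5207 0.015  0.2165] 177.5
[  2.9 -13.1  -4.7] [0.5207 0.0149 0.2165] 177.5
```

Call:
carry_out([
  [10,0.2,0.8,0,0,0,0],
  [10,0,0,0,0,0,0],
  [10,0,0,-1,0,0,0],
  [10,0,0,-1,0,0,0],
  [10,0,0,-1,0,0,0],
  [10,0,0,-1,0,0,0],
  [10,0,0,-1,0,0,0],
  [10,0,0,-1,0,0,0],
  [10,0,0,0,0,0,0],
  [10,0,0,0,0,0,0],
])

```text
time: 11.75
ee_pos: [0.5199, 0.0149, 0.2112]
orientation: [0.508, -0.49, 0.514, 0.487]
contact_force: [-0.8, -14.5, 1.3]
opening: 0.0145
```

Call:
carry_out([
  [10,-0.1,0,-1,0,0,0],
  [10,-0.1,0,-1,0,0,0],
  [10,-0.1,0,-1,0,0,0],
  [10,0,0,0,0,0,0],
  [10,0,0,0,0,0,0],
])

```text
time: 12.17
ee_pos: [0.5196, 0.0149, 0.2083]
orientation: [0.508, -0.49, 0.514, 0.487]
contact_force: [-1.8, -14.5, 3.5]
opening: 0.0145
```

Call:
carry_out([
  [10,-0.1,0,-1,0,0,0],
  [10,-0.1,0,-1,0,0,0],
  [10,0,0,0,0,0,0],
  [10,0,0,0,0,0,0],
])

```text
time: 12.5
ee_pos: [0.5193, 0.0149, 0.2062]
orientation: [0.508, -0.49, 0.514, 0.488]
contact_force: [-2.4, -14.5, 1.1]
opening: 0.0149
```

Call:
carry_out([
  [10,-0.1,0,-1,0,0,0],
  [10,0,0,0,0,0,0],
  [10,0,0,0,0,0,0],
])

```text
time: 12.75
ee_pos: [0.5192, 0.0149, 0.205]
orientation: [0.508, -0.49, 0.514, 0.488]
contact_force: [-1.7, -14.7, 0.9]
opening: 0.0143
```

No vertical resistance at z 0.205 (bar about 0.115 rad, below the tooth top). Continuing down.

Call:
carry_out([
  [10,0,0,-1,0,0,0],
  [10,-0.1,0,-1,0,0,0],
  [10,0,0,-1,0,0,0],
  [10,0,0,0,0,0,0],
  [10,0,0,0,0,0,0],
])

```text
time: 13.17
ee_pos: [0.519, 0.0149, 0.202]
orientation: [0.508, -0.49, 0.514, 0.488]
contact_force: [-2.2, -15.0, 0.3]
opening: 0.0143
```

Call:
carry_out([
  [10,0,0,-1,0,0,0],
  [10,0,0,-1,0,0,0],
  [10,0,0,-1,0,0,0],
  [10,0,0,0,0,0,0],
  [10,0,0,0,0,0,0],
])

```text
time: 13.58
ee_pos: [0.5189, 0.0149, 0.1991]
orientation: [0.508, -0.49, 0.514, 0.488]
contact_force: [-2.3, -14.7, 0.7]
opening: 0.0138
```

Call:
carry_out([
  [10,0,0,-1,0,0,0],
  [10,0,0,-1,0,0,0],
  [10,0,0,0,0,0,0],
  [10,0,0,0,0,0,0],
])

```text
time: 13.92
ee_pos: [0.5189, 0.0149, 0.1975]
orientation: [0.508, -0.49, 0.514, 0.488]
contact_force: [-3.6, -14.3, 3.1]
opening: 0.0141
```

Call:
carry_out([
  [10,0,0,-1,0,0,0],
  [10,0,0,0,0,0,0],
  [10,0,0,0,0,0,0],
])

```text
time: 14.17
ee_pos: [0.5189, 0.0149, 0.1974]
orientation: [0.508, -0.49, 0.514, 0.487]
contact_force: [-6.3, -13.0, 8.7]
opening: 0.0141
```

On the floor at z 0.1974, fz up to 8.7. Now I'll let the door ease out onto the tooth.

Call:
carry_out([
  [10,0,-1,0.7,0,0,0],
  [10,0,-1,0,0,0,0],
  [10,0,0,0,0,0,0],
  [10,0,0,0,0,0,0],
])

```text
time: 14.5
ee_pos: [0.5191, 0.0141, 0.1974]
orientation: [0.508, -0.49, 0.513, 0.488]
contact_force: [-4.8, -9.3, 5.4]
opening: 0.0147
```

Call:
carry_out([
  [10,0,-1,0,0,0,0],
  [10,0,-1,0,0,0,0],
  [10,0,0,0,0,0,0],
  [10,0,0,0,0,0,0],
])

```text
time: 14.83
ee_pos: [0.5191, 0.0139, 0.1974]
orientation: [0.509, -0.489, 0.512, 0.489]
contact_force: [-5.9, -2.9, 7.7]
opening: 0.0141
```

The handle stops at y 0.0139 while the force drops, so the tooth holds the bar. Unload and open.

Call:
carry_out([
  [10,-0.8,-1,0.8,0,0,0],
  [10,0,-0.3,0,0,0,0],
  [10,0,0,0,0,0,0],
])

```text
time: 15.08
ee_pos: [0.5191, 0.0138, 0.1974]
orientation: [0.51, -0.489, 0.511, 0.489]
contact_force: [-6.9, -1.5, 6.5]
opening: 0.0147
```

Call:
carry_out([
  [18,0,0,0,0,0,0],
  [22,0,0,0,0,0,0],
  [30,0,0,0,0,0,0],
  [45,0,0,0,0,0,0],
  [60,0,0,0,0,0,0],
  [60,0,0,0,0,0,0],
  [60,0,0,0,0,0,0],
  [60,0,0,0,0,0,0],
])

```text
time: 15.75
ee_pos: [0.52, 0.0143, 0.1968]
orientation: [0.511, -0.489, 0.511, 0.489]
contact_force: [-0.1, 0.7, 0.4]
opening: 0.0598
```

Call:
carry_out([
  [60,0,0,10,0,0,0],
  [60,0,0,20,0,0,0],
  [60,0,0,30,0,0,0],
  [60,0,0,30,0,0,0],
  [60,0,0,30,0,0,0],
  [60,0,0,30,0,0,0],
  [60,-20,0,0,0,0,0],
  [60,-30,0,0,0,0,0],
  [60,-20,0,0,0,0,0],
  [60,0,0,0,0,0,0],
])

```text
time: 16.58
ee_pos: [0.4475, 0.0139, 0.3493]
orientation: [0.512, -0.49, 0.509, 0.489]
contact_force: [0.8, 0.1, -0.5]
opening: 0.06
```

```bash
python3 - <<'E'
from h import *
s,p,R=tool();print(s["time"],p,s["contact_force"],s["opening"])
w=get_image("wrist");t=get_image("top")[110:245,95:275]
cv2.imwrite("pics/f.png",np.hstack([cv2.resize(w,(400,300)),cv2.resize(t,(400,300),interpolation=cv2.INTER_CUBIC)]))
i=camera_info("wrist")
for x in (-32,-106):
  for b in (0,.15): print(x,b,proj("wrist",handle(.0,b,x),i)*400/512)
E
```

```text
16.5833 [0.4474977  0.01385651 0.34929096] [ 0.84125444  0.12546241 -0.51144757] 0.059985386329426356
-32 0 [149.72096794 171.70052262]
-32 0.15 [147.06650833 175.25025922]
-106 0 [145.17655809 112.54148011]
-106 0.15 [142.12274292 114.02508957]
```

View pics/f.png

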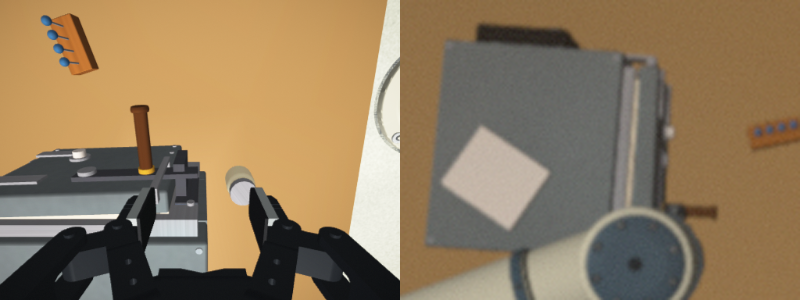

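The door is parallel to the kiln face and the bystanders are in place. One close crop of the nose in the keeper.

```bash
python3 - <<'E'
from h import *
w=get_image("wrist");cv2.imwrite("pics/f2.png",cv2.resize(w[170:290,90:290],None,fx=4,fy=4,interpolation=cv2.INTER_CUBIC))
E
```

```text
(no output)
```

View pics/f2.png

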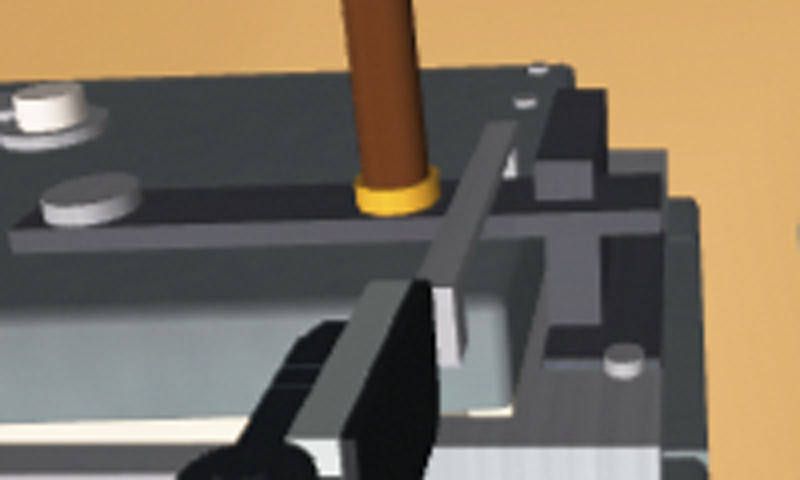

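The crop is seen from outside and above. The nose lies behind the tooth (tooth top at crop y 160–200, bar top at 212–235). About 12 px, or 8 mm, of the bar stands above the tooth, which is what a 24 mm bar on the floor behind a 16 mm tooth should show. Handing in.

```bash
python3 -c "
from bench import robot
s=robot.get_state();print(s['time'],s['contact_force'],abs(s['dq']).max());robot.close_job()"
```

```text
16.7333 [ 0.19057333  0.4811545  -0.20298353] 0.028371999928609563
the job is handed in; nothing more can be done
```

The kiln door is shut and latched, and I handed the job in at 16.7 s; the hand-in reports no verdict.

- **What I did:** I gripped the latch handle and lifted the bar to about 0.27 rad. Then I swung the door from about 0.40 rad onto the seal, pressed with about 15 N, and lowered the bar until it met the notch floor. I let the door ease out onto the tooth, then released and backed the arm away.
- **The tooth holds the door:** As I eased off, the measured push fell from about 13 N to about 1.5 N. The handle moved only about 1 mm and then stopped.
- **The bar is down in the notch:** The last wrist picture shows the nose behind the tooth with about 8 mm of the bar above it, as expected for a bar on the notch floor. The gripper height puts the bar angle at about 0.01 rad.
- **Bystanders and arm:** The mandrel block, jar and shelf showed no shift in the last pictures. The other bystanders were out of view at the end, but the arm never went near them. The arm stood clear with the force reading near zero.
- **Not certain:** The sideways force reading sat about 2 N off zero before the door met the seal, so the true press may have been 15–17 N, still below the 20 N limit. I could not measure the joint angles or the force on the nose directly.

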